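Lock the cover of an instrument housing with its sprung quarter-turn stud

TASK

Fasten the cover of the grey instrument housing: take the loose T-bar stud from the table, put it into the keyed opening in the cover with its cross pin in line with the slot, press it in against the spring and turn it clockwise (seen from above) a little short of a quarter turn, until it springs back up into its lock; then let go. How deep it goes differs from unit to unit, so feel for it, and never load the stud with more than 25 N. Leave the other things on the table where they are.

Things in the scene. Friction and masses are not known exactly. Their poses are not given: they have to be found in the camera images.
- housing: Grey box-shaped instrument housing, fixed, 104 (x) x 130 (y) x 70 mm high, aluminium cover (6 mm) on top. Origin: centre of its underside, z up. The cover has a round 51 mm opening on the z axis. In it lies a recessed steel plate, 10 mm thick, with a keyed hole: a 27 x 27 mm square for the shank, crossed by a slot 9 mm wide and 49 mm long along the housing's x axis.
- opening (a point): Centre of the round opening, at the cover's top face (70 mm up). The keyed plate's upper face lies 7 to 17 mm below it: different each run and not measured. 16 mm below that face waits a flat sprung plunger: it resists with 5 N at first and 1.1 N more per mm, to a hard stop after 9 mm. Pressed 5 mm (10.5 N) or more the cross pin passes the ridges under the plate; 12 to 14 N is right.
- slot_mark (a point): Middle of one of two broad marks on the cover, 33.5 mm from the opening's centre along the housing's +x: the direction of the slot. Pressed too little, the stud jams against the slot's walls or a ridge when turned.
- lock_mark (a point): Middle of one of two thin marks on the cover, 33.5 mm from the centre, 1.40 rad clockwise (seen from above; negative yaw) of the slot: the cross pin's line when locked. An end stop follows some 0.15 rad later. Let up here the pin rises 4 mm into notches (1.5 to 3 mm play) and is held by about 6 N. Turning the other way never locks.
- stud: Loose steel stud with a T-bar, about 0.18 kg, 76 mm high, upright on the table. Origin: centre of its foot, z up. Shank 24 mm diameter up to z = 46 mm; collar 32 mm diameter, 46 to 50 mm; grip bar 40 (x) x 14 (y) mm, z = 50 to 76 mm. Cross pin through the foot along x, like the bar: 6 mm thick, 44 mm long, centre line at z = 4 mm. Same after half a turn.
- lens_tube: Bystander: black lens tube, 30 mm diameter, 30 mm high. Origin: centre of its underside.
- screw_tin: Bystander: round metal tin, 66 mm diameter, 27 mm high. Origin: centre of its underside.
- mirror_mount: Bystander: black square mirror mount with white knobs, 46 x 38 x 46 mm. Origin: centre of its underside.
- tape_roll: Bystander: roll of black tape, 58 mm diameter, 19 mm high. Origin: centre of its underside.
- cage_mount: Bystander: black cage mount, 52 x 83 x 58 mm. Origin: centre of its underside.
Things that resemble listed ones, but are neither listed nor needed, are in the scene too. What is shaped like the stud but red is not meant.

How it is judged:
By the outcome, as a careful person would: the job done as asked, in the order asked, and still so for the second after the job is handed in, with the robot touching nothing.
It also fails if it takes over 53 s, if anything falls off the work surface, if the arm or the gripper's body presses on something with over 40 N, if the wrist force passes 120 N, or if a joint passes its speed limit or range.

ROBOT

A 6-joint arm with a two-finger parallel gripper is mounted at the origin on a cart in front of the work surface, level with it; the furniture and walls round the work are solid. World frame = base frame: x ahead of the robot, y to its left, z up, the work surface at z = 0. Lengths are in m, angles in rad, forces in N, time in s.
With the tool pointing down it reaches from about 0.35 to 0.775 m from the base axis. Payload 5.5 kg.
Tool frame: the origin (TCP) lies at the very end of the fingers, on their centre line; the grasp point (between the pads) lies 19 mm behind it; z points along the fingers, y is the line along which they close (so a half turn about z gives the same grasp; the last joint's range is limited). The gripper opens to 85 mm and grips with 20 to 120 N. Pads are 22 mm wide; open, the fingers measure 114 mm over their backs; the gripper's body (76 mm by 85 mm) begins 54 mm behind the grasp point. The pads swing forward as they close: fully open they stand 13 mm farther back than shut.
Start: joints at [1.083, 0.313, 0.046, 1.304, 0, 1.431], TCP at [0.196, 0.541, 0.231] pointing down, gripper open.
Joint ranges: [-2.76, 2.76], [-0.86, 1.69], [-1.03, 1.26], [-2.2, 2.34], [-1.47, 1.5], [-3.14, 3.14]. Speed limits (rad/s): [2.57, 2.57, 3.14, 3.14, 3.14, 3.14].

INTERFACE

Orientations are given as a unit quaternion [w, x, y, z].
In Python, from station import manip, viewer gives the robot as it stands.
- The arm moves only by the shell command python3 -m pendant 'ROWS' [OPENING]. ROWS is JSON, a list of rows, each a list of 2 entries, a list of its own where there are three numbers: the shift along the world's x, y, z in m, then the turn about the world's z in rad. In form: [[[x, y, z], roll], ...]. A call has 1 to 20 rows; each row is the pose to reach, as a shift and turn from the pose commanded when the call began; what a row does not reach only later rows make up. A row lasts 1/10 s, in which the tool goes at most 50 mm and 8.59 degrees, less where a joint would pass 70% of its speed; a pose out of reach is approached as far as the arm can. A call with a gripper value outside its range is refused whole. OPENING is the opening, from -1 (shut) to 1 (fully open), set as the call begins (- or left out, the last holds). The fingers move at their own pace and stop on an object; the grip force is fixed at half the most. Time passes only in rows, so rows that repeat a pose let the fingers close. It gives the time, the measured TCP pose, the force, the opening and the grip force at its end, in the units of the state.
- manip.read_state(): the state, without advancing time (a new reading comes with each control period).
- viewer.read_camera(name): name is "scene" or "top" or "wrist"; returns (picture, depth): 384x512x3 uint8, blue, green, red; 384x512 float32, m along the optical axis (not along the pixel's ray), 0 where there is no reading.
- viewer.camera_info(name): a dict with "mtx" (3x3 intrinsics, pixels), "origin" and "orientation" of the camera in the world. Camera axes: x right, y down, z forward; pixel columns grow to the right and rows downward; lengths in m; the calibration is good to about 2 mm. A picture is of the moment at which its call begins: read the wrist's pose just before it. camera_info takes no time and is no camera call; for the wrist camera it gives the pose at the moment of the call.
- manip.hand_in(): hands the job in; it is judged then, once.
The state is a dict: "time": time; "joint_pos": joint angles; "dq": joint speeds; "joint_torque": joint torques, N m; "tcp_pos": TCP position; "tool_rot": TCP orientation; "force": force on the tool from outside, world axes, zero at the start; "ft_torque": the same for the moment, N m; "width": finger opening in m; "gripper_force": force on a finger pad.
Only numpy, scipy, OpenCV 4.12 (cv2) and the standard library are available. Lean on these libraries where they do the work, as an engineer would, in place of code of your own. Each camera call takes 0.05 s, during which the arm holds its last target. There are 200 camera calls.

## Working session

There is one attempt and no reset: what is moved stays moved. The work goes in short steps, Python scripts to look and compute and a shell command to move; the robot and the scene stay as the last step left them, time stands still between calls to the robot, and variables do not carry over. Pictures are saved under pics/ and viewed, at most 10 in all, crops included, and the job is handed in when it is done.

```bash
mkdir -p pics; cat > h.py <<'E'
import numpy as np,cv2
from scipy.spatial.transform import Rotation as R
from station import manip,viewer
def cam(n):
    i=viewer.camera_info(n);q=i["orientation"]
    return np.array(i["mtx"]),np.array(i["origin"]),R.from_quat([q[1],q[2],q[3],q[0]]).as_matrix()
def ray(c,u,v,z):
    K,o,M=c;d=M@np.linalg.solve(K,[u,v,1.]);return o+d*(z-o[2])/d[2]
def proj(c,p):
    K,o,M=c;a=K@(M.T@(np.array(p)-o));return a[:2]/a[2]
E
python3 - <<'E'
from h import *
for n in("top","scene"):
    p,d=viewer.read_camera(n);cv2.imwrite(f"pics/{n}0.png",p);np.save(f"pics/{n}0.npy",d)
    c=cam(n);print(n,c[1],c[2].round(2).tolist(),c[0].tolist())
print(manip.read_state())
E
```

```text
top [0.37172526 0.00177489 1.4017316 ] [[0.03, -1.0, 0.08], [-1.0, -0.03, 0.0], [0.0, -0.08, -1.0]] [[351.3205433062329, 0.0, 257.04905066643715], [0.0, 351.3205433062329, 193.39691017750908], [0.0, 0.0, 1.0]]
scene [-0.2293112  -0.47238182  0.81381159] [[0.55, -0.55, 0.63], [-0.84, -0.37, 0.41], [0.01, -0.75, -0.66]] [[379.22413546351015, 0.0, 251.77050518540955], [0.0, 379.22413546351015, 191.43746874137776], [0.0, 0.0, 1.0]]
{'time': 0.1, 'joint_pos': array([1.08337228e+00, 3.13916957e-01, 4.51002881e-02, 1.30359402e+00,
       2.35889523e-05, 1.43117567e+00]), 'dq': array([ 0.00062722, -0.00072167,  0.00167084,  0.00221979, -0.00095749,
       -0.00149972]), 'joint_torque': array([ 3.22580447e-03, -4.81726384e+01,  2.99244440e+01,  1.27508288e-02,
       -9.73897613e-05,  1.96442994e-05]), 'tcp_pos': array([0.19578107, 0.5401668 , 0.23050593]), 'tool_rot': array([-2.60162648e-04,  1.73026458e-01,  9.84916846e-01, -7.64194260e-04]), 'force': array([ 0.02172007, -0.12798673, -0.23831775]), 'ft_torque': array([ 0.03287966, -0.03387165,  0.01695719]), 'gripper_force': 0.0, 'width': 0.08515790852387164}
```

View pics/top0.png

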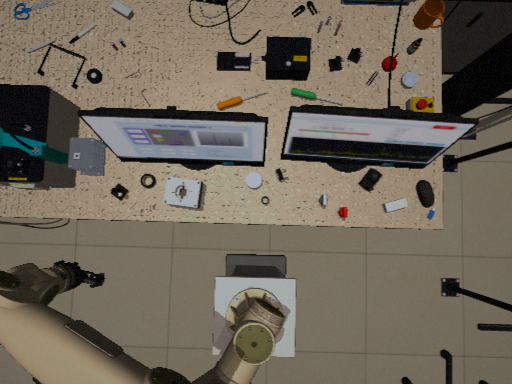

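View pics/scene0.png

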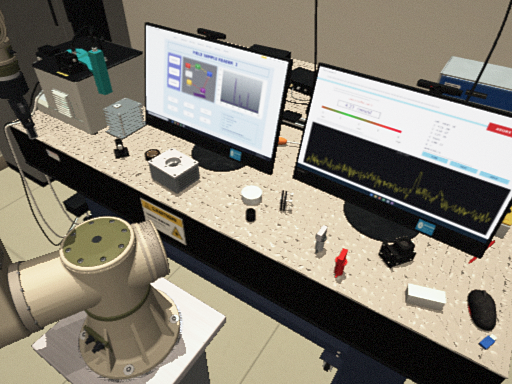

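Top view: housing at about (183,193), grey stud at (324,200), red decoy at (343,212). Monitors stand just behind both. I'll zoom in.

```bash
python3 - <<'E'
from h import *
t=cv2.imread("pics/top0.png");s=cv2.imread("pics/scene0.png")
f=lambda a,u,v,w,h:cv2.resize(a[v:v+h,u:u+w],(400,300),interpolation=cv2.INTER_CUBIC)
cv2.imwrite("pics/c1.png",np.vstack([np.hstack([f(t,150,168,64,48),f(t,300,180,64,48)]),np.hstack([f(s,136,138,80,60),f(s,295,210,80,60)])]))
c=cam("top");d=np.load("pics/top0.npy")
print(ray(c,183,192,.07),ray(c,324,200,.05),ray(c,343,212,.05))
for u,v in[(183,160),(200,115),(240,163),(300,160),(360,163),(300,108),(280,130),(325,165)]:
    z=d[v,u];p=c[1]+c[2]@np.linalg.solve(c[0],[u,v,1.])*z;print(u,v,p.round(3))
E
```

```text
[0.47114472 0.28400106 0.07      ] [ 0.45799188 -0.25624683  0.05      ] [ 0.4139676  -0.32999431  0.05      ]
183 160 [0.586 0.279 0.117]
200 115 [0.666 0.171 0.42 ]
240 163 [0.582 0.069 0.111]
300 160 [ 0.604 -0.156  0.088]
360 163 [ 0.598 -0.381  0.096]
300 108 [ 0.697 -0.113  0.416]
280 130 [ 0.74  -0.083 -0.   ]
325 165 [ 0.602 -0.267  0.001]
```

View pics/c1.png

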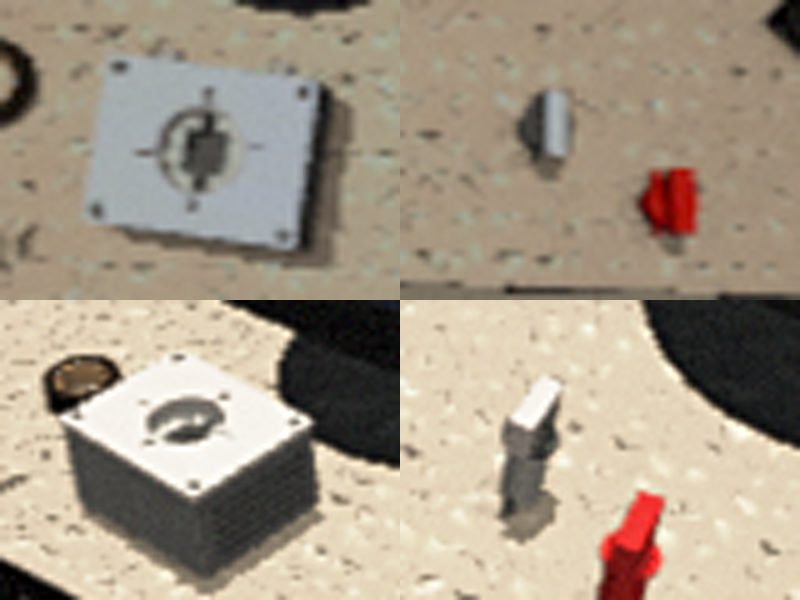

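Stud stands upright with its bar roughly along world x; the slot is also nearly along world x. Next, working out where the wrist camera is.

```bash
python3 - <<'E'
from h import *
s=manip.read_state();q=s["tool_rot"];T=R.from_quat([q[1],q[2],q[3],q[0]]).as_matrix()
K,o,M=cam("wrist");print((T.T@(o-s["tcp_pos"])).round(4),(T.T@M).round(3).tolist(),K.round(1).tolist())
c=cam("top")
w=lambda x,y:(150+x/6.25-.42,168+y/6.25-.42)
g=lambda x,y:(300+x/6.25-.42-64,180+y/6.25-.42)
cs=[ray(c,*w(*p),.07)[:2] for p in[(110,57),(328,80),(300,250),(90,218)]]
print(np.round(cs,4).tolist(),np.mean(cs,0))
a=cs[0]-cs[1];b=cs[0]-cs[3];print(np.arctan2(-a[0],a[1]),np.arctan2(b[1],b[0]))
a,b=ray(c,*g(557,92),.076),ray(c,*g(555,160),.076);print(a,b,(a+b)/2)
E
```

```text
[ 0.0698  0.0008 -0.1424] [[0.001, -0.961, -0.276], [1.0, 0.001, 0.001], [-0.001, -0.276, 0.961]] [[330.6, 0.0, 254.1], [0.0, 330.6, 188.5], [0.0, 0.0, 1.0]]
[[0.5278, 0.347], [0.5177, 0.2135], [0.4136, 0.2261], [0.4292, 0.3542]] [0.47209906 0.28519048]
-0.07562327709728157 -0.0735604814702177
[ 0.47802033 -0.25360554  0.076     ] [ 0.436785   -0.25301588  0.076     ] [ 0.45740267 -0.25331071  0.076     ]
```

```bash
python3 -m pendant '[[[0.034,-0.032,0],0.034],[[0.068,-0.064,0],0.069],[[0.102,-0.096,0],0.103],[[0.137,-0.128,0],0.137],[[0.171,-0.160,0],0.172],[[0.205,-0.192,0],0.206],[[0.239,-0.224,0],0.240],[[0.264,-0.256,0],0.275],[[0.264,-0.256,0],0.275],[[0.264,-0.256,0],0.275]]' 
python3 - <<'E'
from h import *
c=cam("wrist");p,d=viewer.read_camera("wrist");cv2.imwrite("pics/w1.png",p);np.savez("pics/w1.npz",K=c[0],o=c[1],M=c[2],d=d)
print(manip.read_state()["tcp_pos"])
E
```

```text
time: 1.1
tcp_pos: [0.4602, 0.2837, 0.2308]
tool_rot: [-0.001, 0.038, 0.999, -0.0]
force: [-0.8, 0.7, -0.4]
width: 0.085
gripper_force: 0.0
[0.45960146 0.28448328 0.2309128 ]
```

View pics/w1.png

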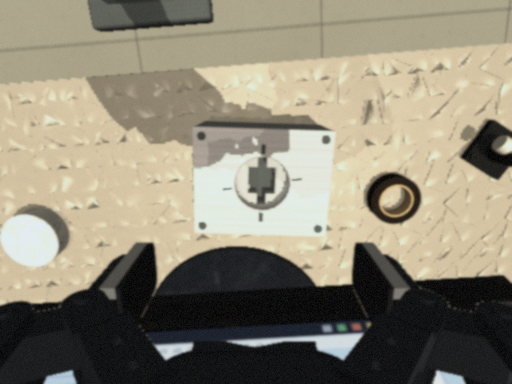

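Wrist view: the housing cover with opening at about (262,181), slot vertical in the image, screws near (201,136), (326,140), (318,229), (202,225). I'll measure those dark blobs and the marks.

```bash
python3 - <<'E'
from h import *
p=cv2.imread("pics/w1.png");z=np.load("pics/w1.npz");c=(z["K"],z["o"],z["M"])
g=cv2.cvtColor(p,cv2.COLOR_BGR2GRAY)
bh=cv2.morphologyEx(g,cv2.MORPH_BLACKHAT,np.ones((15,15)))
def cen(u,v,r,tag):
    w=bh[v-r:v+r+1,u-r:u+r+1].astype(float);w=np.clip(w-.4*w.max(),0,None)
    yy,xx=np.mgrid[v-r:v+r+1,u-r:u+r+1];q=ray(c,(w*xx).sum()/w.sum(),(w*yy).sum()/w.sum(),.07)[:2];print(tag,q.round(4),w.max());return q
s=[cen(*a,6,"screw") for a in[(201,136),(326,140),(318,229),(202,225)]]
print(np.mean(s,0))
m=[cen(*a,5,"mark") for a in[(263,148),(261,217),(227,189),(297,179)]]
print((m[0]+m[1])/2,(m[2]+m[3])/2)
d=m[1]-m[0];print("slot yaw",np.arctan2(d[1],d[0]),"lenght",np.linalg.norm(d)); d=m[3]-m[2];print(np.arctan2(d[1],d[0]),np.linalg.norm(d))
a=(s[3]+s[2]-s[0]-s[1]);b=s[1]+s[2]-s[0]-s[3];print(np.arctan2(a[1],a[0]),np.arctan2(-b[0],b[1]))
cv2.imwrite("pics/w1c.png",cv2.resize(p[115:250,180:350],None,fx=4,fy=4,interpolation=cv2.INTER_CUBIC))
for v in(176,183,190):print(z["d"][v,235:292:4].round(3))
E
```

```text
screw [0.424  0.2387] 60.599999999999994
screw [0.4359 0.3521] 81.0
screw [0.5234 0.3427] 78.6
screw [0.5113 0.2293] 80.4
[0.47365063 0.29069203]
mark [0.4414 0.2944] 63.599999999999994
mark [0.5067 0.2872] 73.8
mark [0.4757 0.2571] 45.599999999999994
mark [0.4715 0.324 ] 48.0
[0.47406829 0.29080529] [0.47364724 0.290521  ]
slot yaw -0.10988056481514692 lenght 0.06570146720947843
1.6334597304857816 0.06706599215337629
-0.10753237428366234 -0.10539634320235927
[0.313 0.327 0.327 0.326 0.344 0.344 0.344 0.342 0.344 0.344 0.333 0.327
 0.326 0.327 0.313]
[0.32  0.328 0.328 0.329 0.345 0.346 0.344 0.347 0.346 0.345 0.33  0.33
 0.329 0.329 0.313]
[0.318 0.331 0.331 0.331 0.347 0.347 0.348 0.348 0.347 0.349 0.332 0.331
 0.332 0.33  0.316]
```

View pics/w1c.png

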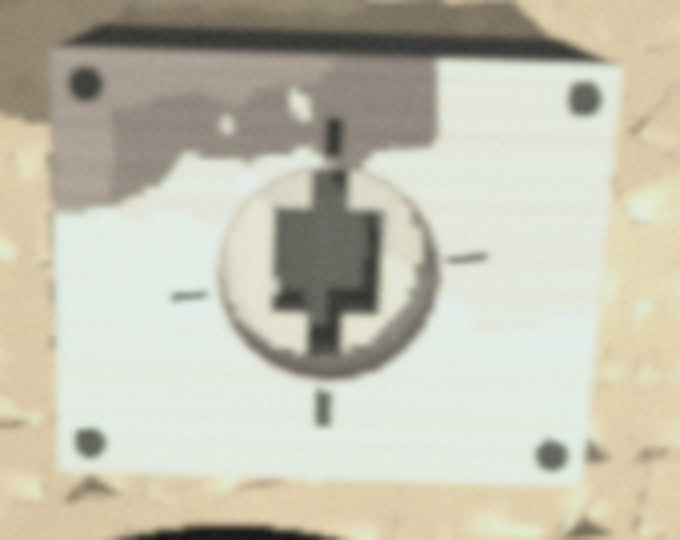

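Opening centre ≈ (0.4738, 0.2907), slot yaw ≈ −0.107, recess ≈ 14 mm. Now the same view above the stud, so that calibration bias cancels.

```bash
python3 -m pendant '[[[-0.001,-0.04,0],0.0],[[-0.002,-0.09,0],0.01],[[-0.004,-0.138,0],0.02],[[-0.006,-0.187,0],0.02],[[-0.008,-0.236,0],0.03],[[-0.009,-0.285,0],0.03],[[-0.011,-0.334,0],0.04],[[-0.012,-0.383,0],0.05],[[-0.014,-0.432,0],0.05],[[-0.015,-0.481,0],0.06],[[-0.016,-0.525,0],0.06],[[-0.016,-0.541,0],0.06],[[-0.016,-0.541,0],0.06],[[-0.016,-0.541,0],0.06],[[-0.016,-0.541,0],0.06]]' 
python3 - <<'E'
from h import *
c=cam("wrist");p,d=viewer.read_camera("wrist");cv2.imwrite("pics/w2.png",p);np.savez("pics/w2.npz",K=c[0],o=c[1],M=c[2],d=d)
s=manip.read_state();print(s["tcp_pos"],s["joint_pos"].round(3))
u,v=proj(c,[.457,-.253,.076]).astype(int);print(u,v)
cv2.imwrite("pics/w2c.png",cv2.resize(p[v-60:v+60,u-80:u+80],None,fx=4,fy=4,interpolation=cv2.INTER_CUBIC))
E
```

```text
time: 2.65
tcp_pos: [0.4442, -0.2543, 0.2314]
tool_rot: [-0.0, 0.005, 1.0, 0.0]
force: [-0.9, 0.1, -1.0]
width: 0.0851
gripper_force: 0.0
[ 0.44421787 -0.25444432  0.23146195] [-0.677  0.191 -0.114  1.266  0.    -0.667]
254 185
```

View pics/w2c.png

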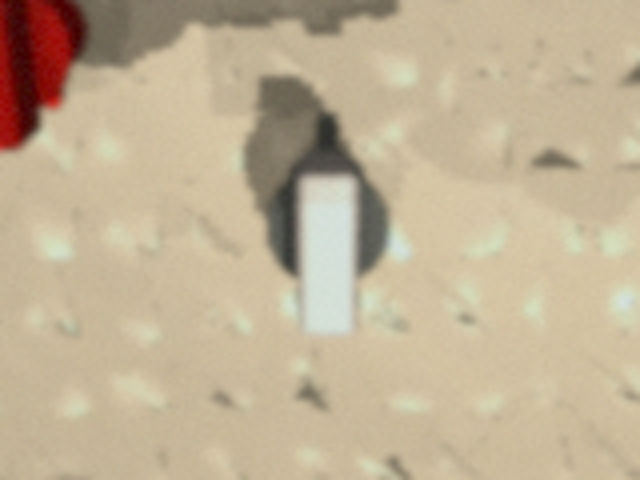

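```bash
python3 - <<'E'
from h import *
p=cv2.imread("pics/w2.png");z=np.load("pics/w2.npz");c=(z["K"],z["o"],z["M"])
h=cv2.cvtColor(p,cv2.COLOR_BGR2HSV);m=((h[...,1]<40)&(h[...,2]>190)).astype(np.uint8)
k,l,st,ce=cv2.connectedComponentsWithStats(m);i=[j for j in range(1,k) if np.hypot(*(ce[j]-[256,188]))<10 and st[j,4]>100]
print(i,st[i]);i=i[0]
yy,xx=np.nonzero(l==i);P=np.array([ray(c,u,v,.076)[:2] for u,v in zip(xx,yy)])
r=cv2.minAreaRect((P*1000).astype(np.float32));print(r,P.mean(0))
s=np.linalg.eigh(np.cov(P.T))[1][:,1];print("yaw",np.arctan(s[1]/s[0]))
# collar check at z=.05 via scene cams: top view centroid
t=cv2.imread("pics/top0.png");print(proj(cam("top"),[r[0][0]/1e3,r[0][1]/1e3,.076]))
E
```

```text
[47] [[244 170  19  39 510]]
((461.11669921875, -254.52967834472656), (17.070634841918945, 37.16959762573242), 89.84075927734375) [ 0.46199032 -0.2525073 ]
yaw -0.05240488114546753
[324.87719869 198.76297952]
```

```bash
python3 - <<'E'
from h import *
p=cv2.imread("pics/w2.png");z=np.load("pics/w2.npz");c=(z["K"],z["o"],z["M"])
g=cv2.GaussianBlur(cv2.cvtColor(p,cv2.COLOR_BGR2GRAY),(0,0),.7).astype(float)
f=lambda x,y:ray(c,174+x/4-.375,125+y/4-.375,.076)[:2]
q=[f(*a) for a in[(299,175),(357,173),(354,333),(303,333)]];print(np.round(q,4),np.mean(q,0))
a=(q[3]+q[2]-q[0]-q[1])/2;print(np.arctan2(a[1],a[0]),np.linalg.norm(a))
# row-wise subpixel edges from gradient (dark beside bright)
L=[];Rr=[]
for v in range(172,190):
    d=np.diff(g[v]);s=slice(242,253);L.append((v,242+np.argmax(d[242:252])+.5));Rr.append((v,258+np.argmin(d[258:268])+.5))
print([x[1] for x in L],[x[1] for x in Rr])
E
```

```text
[[ 0.441  -0.2585]
 [ 0.4406 -0.2451]
 [ 0.4796 -0.2459]
 [ 0.4795 -0.2581]] [ 0.46017364 -0.25190704]
-0.004997316129672324 0.038745645672566977
[np.float64(248.5), np.float64(248.5), np.float64(248.5), np.float64(248.5), np.float64(247.5), np.float64(248.5), np.float64(248.5), np.float64(248.5), np.float64(248.5), np.float64(248.5), np.float64(248.5), np.float64(248.5), np.float64(248.5), np.float64(248.5), np.float64(248.5), np.float64(248.5), np.float64(248.5), np.float64(248.5)] [np.float64(262.5), np.float64(262.5), np.float64(262.5), np.float64(262.5), np.float64(262.5), np.float64(262.5), np.float64(262.5), np.float64(262.5), np.float64(262.5), np.float64(262.5), np.float64(262.5), np.float64(262.5), np.float64(262.5), np.float64(262.5), np.float64(262.5), np.float64(262.5), np.float64(262.5), np.float64(262.5)]
```

```bash
python3 -m pendant '[[[0.016,0.002,-0.03],0.005],[[0.016,0.002,-0.07],0.005],[[0.016,0.002,-0.11],0.005],[[0.016,0.002,-0.13],0.005],[[0.016,0.002,-0.13],0.005],[[0.016,0.002,-0.13],0.005],[[0.016,0.002,-0.13],0.005]]' 0.0
```

```text
time: 3.4
tcp_pos: [0.4613, -0.2547, 0.1032]
tool_rot: [0.001, 0.003, 1.0, -0.001]
force: [0.0, -0.1, 0.1]
width: 0.0431
gripper_force: 0.0
```

```bash
python3 -m pendant '[[[-0.001,0.0025,-0.01],0],[[-0.001,0.0025,-0.025],0],[[-0.001,0.0025,-0.04],0],[[-0.001,0.0025,-0.0495],0],[[-0.001,0.0025,-0.0495],0],[[-0.001,0.0025,-0.0495],0],[[-0.001,0.0025,-0.0495],0]]'
python3 - <<'E'
from h import *
s=manip.read_state();print(s["tcp_pos"],s["dq"].round(4))
E
```

```text
time: 4.1
tcp_pos: [0.4595, -0.2523, 0.0526]
tool_rot: [0.001, 0.004, 1.0, -0.0]
force: [0.3, -0.1, -0.4]
width: 0.0431
gripper_force: 0.0
[ 0.45954724 -0.25231983  0.0526101 ] [ 0.0003 -0.0019  0.0011 -0.0001 -0.0004  0.0001]
```

```bash
python3 -m pendant '[[[0,0,0],0],[[0,0,0],0],[[0,0,0],0],[[0,0,0],0],[[0,0,0],0],[[0,0,0],0],[[0,0,0],0],[[0,0,0],0]]' -1
```

```text
time: 4.9
tcp_pos: [0.4594, -0.2523, 0.0525]
tool_rot: [0.001, 0.004, 1.0, -0.0]
force: [-0.1, -0.2, 4.4]
width: 0.0126
gripper_force: 59.2
```

```bash
python3 -m pendant '[[[0,0,0.01],0],[[0,0,0.03],0],[[0,0,0.06],0],[[0,0,0.09],0],[[0,0,0.12],0],[[0,0,0.14],0],[[0,0,0.15],0],[[0,0,0.15],0],[[0,0,0.15],0]]'
python3 - <<'E'
from h import *
s=manip.read_state();print(s["tcp_pos"],s["force"],s["width"],s["joint_pos"].round(3))
E
```

```text
time: 5.8
tcp_pos: [0.4585, -0.2515, 0.2008]
tool_rot: [-0.001, 0.004, 1.0, 0.001]
force: [-0.2, -0.5, -2.1]
width: 0.0127
gripper_force: 58.6
[ 0.45848988 -0.25148281  0.20077321] [-0.19241546 -0.49879527 -2.10831577] 0.01272162439966834 [-0.655  0.225 -0.147  1.2    0.    -0.648]
```

```bash
python3 -m pendant '[[[0.001,0.02,0],-0.01],[[0.002,0.06,0],-0.01],[[0.003,0.107,0],-0.02],[[0.004,0.154,0],-0.03],[[0.005,0.201,0],-0.04],[[0.006,0.248,0],-0.05],[[0.008,0.295,0],-0.06],[[0.009,0.342,0],-0.07],[[0.010,0.389,0],-0.08],[[0.011,0.436,0],-0.09],[[0.013,0.483,0],-0.1],[[0.014,0.52,0],-0.1],[[0.0145,0.542,0],-0.1],[[0.0145,0.542,0],-0.1],[[0.0145,0.542,0],-0.1],[[0.0145,0.542,0],-0.1],[[0.0145,0.542,0],-0.1]]'
python3 - <<'E'
from h import *
c=cam("wrist");p,d=viewer.read_camera("wrist");cv2.imwrite("pics/w3.png",p);np.savez("pics/w3.npz",K=c[0],o=c[1],M=c[2],d=d)
for i in range(4):
  viewer.read_camera("top");s=manip.read_state();q=s["tool_rot"];print(s["tcp_pos"],2*np.arctan2(q[2],q[1])-np.pi,s["force"])
E
```

```text
time: 7.5
tcp_pos: [0.4734, 0.2889, 0.2014]
tool_rot: [-0.0, 0.055, 0.999, -0.0]
force: [-0.2, 0.8, -2.1]
width: 0.0127
gripper_force: 58.9
[0.47363974 0.28911469 0.20183951] -0.1093626964430876 [ 0.02596083  0.13855423 -2.05461678]
[0.47370086 0.28925399 0.20194999] -0.10921220042947244 [ 0.72185173 -0.28369463 -1.63318658]
[0.47371149 0.28942216 0.20201667] -0.10901081240208343 [-0.50229199 -0.69650088 -2.19137705]
[0.47371211 0.28957935 0.2020121 ] -0.10878525165563158 [-0.62810748 -0.58682386 -1.81647195]
```

View pics/w3.png

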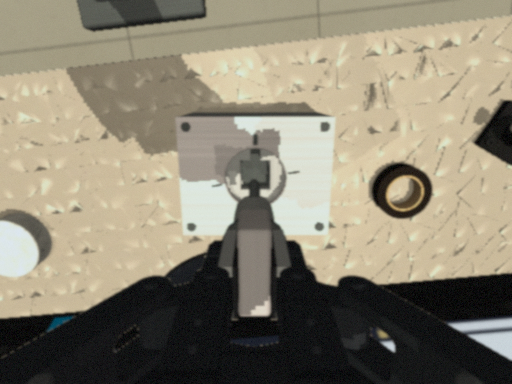

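Stud held upright, opening visible at about (254,176), screws near (185,127), (325,127), (319,226), (191,227); bar top spans (239–270, 230–318).

```bash
python3 - <<'E'
from h import *
p=cv2.imread("pics/w3.png");z=np.load("pics/w3.npz");c=(z["K"],z["o"],z["M"])
g=cv2.cvtColor(p,cv2.COLOR_BGR2GRAY)
bh=cv2.morphologyEx(g,cv2.MORPH_BLACKHAT,np.ones((15,15)))
def cen(u,v,r):
    w=bh[v-r:v+r+1,u-r:u+r+1].astype(float);w=np.clip(w-.4*w.max(),0,None)
    yy,xx=np.mgrid[v-r:v+r+1,u-r:u+r+1];return ray(c,(w*xx).sum()/w.sum(),(w*yy).sum()/w.sum(),.07)[:2]
s=[cen(*a,7) for a in[(185,127),(325,127),(319,226),(191,227)]];print(np.round(s,4).tolist(),np.mean(s,0))
a=(s[3]+s[2]-s[0]-s[1]);b=s[1]+s[2]-s[0]-s[3];print(np.arctan2(a[1],a[0]),np.arctan2(-b[0],b[1]))
m=[cen(217,183,5),cen(293,172,5)];print(np.mean(m,0))
t=np.array([.47364,.28911,.20184]);y=-.1093;dx=np.array([np.cos(y),np.sin(y),0]);dy=np.array([-np.sin(y),np.cos(y),0])
im=cv2.resize(p[170:330,195:315],None,fx=4,fy=4,interpolation=cv2.INTER_CUBIC)
for h in(.0235,-.0525):
  for sx in(-1,1):
    for sy in(-1,1):
      q=proj(c,t+dx*(.0007+sx*(.02 if h>0 else .022))+dy*sy*(.007 if h>0 else .003)+[0,0,h]);print(h,q.round(1))
      cv2.circle(im,tuple(int(k) for k in (q-[195,170])*4+1.5),3,(0,0,255),-1)
cv2.imwrite("pics/w3c.png",im)
E
```

```text
[[0.424, 0.2385], [0.4362, 0.3518], [0.5236, 0.3424], [0.5115, 0.2291]] [0.47381875 0.29043021]
-0.1070669544297319 -0.10637336752041442
[0.47379767 0.29039299]
0.0235 [234.5 229.2]
0.0235 [270.7 229.3]
0.0235 [236.  317.5]
0.0235 [269.3 317.5]
-0.0525 [248.1 176.7]
-0.0525 [258.  176.7]
-0.0525 [248.4 243.2]
-0.0525 [257.7 243.2]
```

View pics/w3c.png

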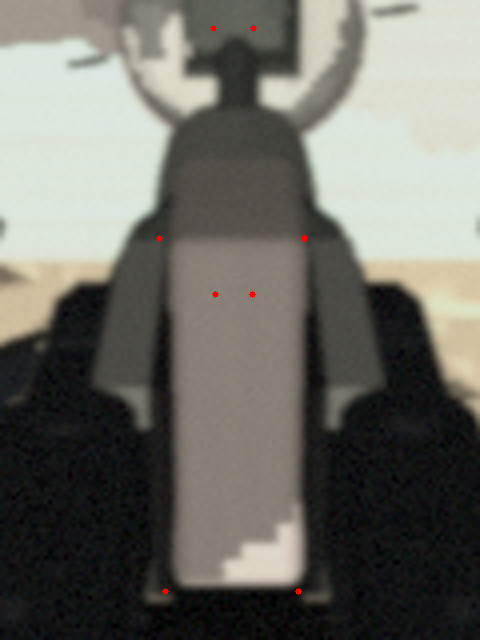

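```bash
python3 -m pendant '[[[-0.0004,0,-0.015],0],[[-0.0004,0,-0.035],0],[[-0.0004,0,-0.055],0],[[-0.0004,0,-0.07],0],[[-0.0004,0,-0.075],0],[[-0.0004,0,-0.075],0],[[-0.0004,0,-0.075],0],[[-0.0004,0,-0.075],0],[[-0.0004,0,-0.075],0],[[-0.0004,0,-0.075],0]]'
cat > s.py <<'E'
from h import *
s=manip.read_state();q=s["tool_rot"];print(s["tcp_pos"].round(5),round(2*np.arctan2(q[2],q[1])-np.pi,4),s["force"].round(2),s["ft_torque"].round(3),round(s["width"],4),s["time"])
E
python3 s.py
```

```text
time: 8.75
tcp_pos: [0.4734, 0.2903, 0.1274]
tool_rot: [0.0, 0.054, 0.999, 0.0]
force: [-0.7, 0.0, -2.1]
width: 0.0129
gripper_force: 58.9
[0.4734  0.29027 0.12739] -0.1077 [-0.73  0.02 -2.09] [-0.031 -0.006 -0.013] 0.0129 8.75
```

```bash
python3 -m pendant '[[[0,-0.0005,-0.003],0],[[0,-0.0005,-0.006],0],[[0,-0.0005,-0.009],0],[[0,-0.0005,-0.01],0],[[0,-0.0005,-0.01],0],[[0,-0.0005,-0.01],0]]' >/dev/null; python3 s.py
python3 -m pendant '[[[0,0,-0.001],0],[[0,0,-0.002],0],[[0,0,-0.003],0],[[0,0,-0.003],0],[[0,0,-0.003],0]]' >/dev/null; python3 s.py
```

```text
[0.4731  0.28959 0.11678] -0.1078 [-0.84  0.44 -2.11] [0.008 0.038 0.043] 0.0123 9.35
[0.47308 0.2896  0.1138 ] -0.1078 [-0.23  0.04 -0.69] [-0.028 -0.044 -0.   ] 0.0127 9.85
```

```bash
for i in 1 2 3; do :; done
python3 -m pendant '[[[0,0,-0.001],0],[[0,0,-0.002],0],[[0,0,-0.002],0]]' >/dev/null; python3 s.py
python3 -m pendant '[[[0,0,-0.001],0],[[0,0,-0.001],0],[[0,0,-0.001],0]]' >/dev/null; python3 s.py
```

```text
[0.47296 0.28956 0.11165] -0.1078 [ 0.15  0.6  -1.96] [-0.036  0.035 -0.006] 0.0127 10.15
[0.4731  0.28958 0.11076] -0.1078 [-0.57 -0.04 -1.1 ] [-0.041  0.028  0.043] 0.0132 10.45
```

Still free; continuing in small steps.

```bash
python3 -m pendant '[[[0,0,-0.001],0],[[0,0,-0.002],0],[[0,0,-0.002],0]]' >/dev/null; python3 s.py
python3 -m pendant '[[[0,0,-0.001],0],[[0,0,-0.0015],0],[[0,0,-0.0015],0]]' >/dev/null; python3 s.py
```

```text
[0.47297 0.28953 0.10862] -0.1079 [ 0.36 -0.08 -0.96] [ 0.022 -0.04   0.012] 0.0129 10.75
[0.47304 0.28957 0.10723] -0.1078 [ 0.41 -0.32 -2.76] [0.042 0.034 0.037] 0.0124 11.05
```

```bash
python3 -m pendant '[[[0,0,-0.001],0],[[0,0,-0.002],0],[[0,0,-0.002],0]]' >/dev/null; python3 s.py
python3 -m pendant '[[[0,0,-0.001],0],[[0,0,-0.002],0],[[0,0,-0.002],0]]' >/dev/null; python3 s.py
```

```text
[0.47298 0.28955 0.10512] -0.1078 [-0.06 -1.2  -1.63] [-0.025 -0.016  0.024] 0.013 11.35
[0.47298 0.28956 0.10314] -0.1078 [-0.66 -0.8  -1.84] [-0.003  0.001 -0.026] 0.0128 11.65
```

Foot is below the lowest possible plate face without contact: it's in the keyed hole. Now feeling for the plunger.

```bash
python3 -m pendant '[[[0,0,-0.001],0],[[0,0,-0.002],0],[[0,0,-0.003],0],[[0,0,-0.003],0]]' >/dev/null; python3 s.py
python3 -m pendant '[[[0,0,-0.001],0],[[0,0,-0.002],0],[[0,0,-0.002],0]]' >/dev/null; python3 s.py
```

```text
[0.47299 0.28956 0.10011] -0.1078 [-0.61  0.05 -1.94] [ 0.006  0.027 -0.024] 0.0129 12.05
[0.47301 0.28955 0.09816] -0.1078 [ 0.79  0.52 -1.69] [ 0.    -0.025  0.001] 0.0127 12.35
```

```bash
python3 -m pendant '[[[0,0,-0.001],0],[[0,0,-0.002],0],[[0,0,-0.002],0]]' >/dev/null; python3 s.py
python3 -m pendant '[[[0,0,-0.001],0],[[0,0,-0.002],0],[[0,0,-0.002],0]]' >/dev/null; python3 s.py
```

```text
[0.47298 0.28958 0.09615] -0.1077 [-0.77 -0.39 -1.19] [0.01  0.027 0.032] 0.013 12.65
[0.473   0.28954 0.09415] -0.1079 [-0.27  0.3  -2.06] [ 0.061 -0.014 -0.048] 0.0125 12.95
```

```bash
python3 -m pendant '[[[0,0,-0.001],0],[[0,0,-0.0015],0],[[0,0,-0.0015],0]]' >/dev/null; python3 s.py
python3 -m pendant '[[[0,0,-0.001],0],[[0,0,-0.0015],0],[[0,0,-0.0015],0]]' >/dev/null; python3 s.py
```

```text
[0.47306 0.28957 0.09272] -0.1079 [ 0.45  0.03 -1.79] [ 0.072 -0.004 -0.08 ] 0.0128 13.25
[0.47327 0.28968 0.09186] -0.1078 [-1.08 -1.52  3.85] [-0.156  0.271 -0.044] 0.0129 13.55
```

Plunger touched at TCP z ≈ 0.0922 (≈5.6 N). Pressing on toward 13 N.

```bash
python3 -m pendant '[[[0,0,-0.001],0],[[0,0,-0.002],0],[[0,0,-0.003],0],[[0,0,-0.004],0],[[0,0,-0.004],0],[[0,0,-0.004],0]]' >/dev/null; python3 s.py
```

```text
[0.47332 0.28967 0.08803] -0.1078 [-2.27 -1.03  8.27] [-0.292  0.528 -0.013] 0.0129 14.15
```

```bash
python3 -m pendant '[[[0,0,-0.001],0],[[0,0,-0.002],0],[[0,0,-0.0027],0],[[0,0,-0.0027],0],[[0,0,-0.0027],0]]' >/dev/null; python3 s.py
```

```text
[0.47337 0.28969 0.08572] -0.1078 [-2.5  -1.33 10.21] [-0.342  0.665  0.013] 0.0128 14.65
```

```bash
python3 -m pendant '[[[0,0,-0.0005],-0.05],[[0,0,-0.0005],-0.1],[[0,0,-0.0005],-0.15],[[0,0,-0.0005],-0.2],[[0,0,-0.0005],-0.2],[[0,0,-0.0005],-0.2]]' >/dev/null; python3 s.py
```

```text
[0.47427 0.29021 0.08566] -0.3078 [-1.82 -0.8  10.01] [-0.171  0.413 -0.051] 0.0131 15.25
```

```bash
python3 -m pendant '[[[0,0,0],-0.1],[[0,0,0],-0.2],[[0,0,0],-0.3],[[0,0,0],-0.4],[[0,0,0],-0.4],[[0,0,0],-0.4]]' >/dev/null; python3 s.py
python3 -m pendant '[[[0,0,0],-0.1],[[0,0,0],-0.2],[[0,0,0],-0.3],[[0,0,0],-0.4],[[0,0,0],-0.4],[[0,0,0],-0.4]]' >/dev/null; python3 s.py
```

```text
[0.475   0.2905  0.08591] -0.7079 [-0.9   0.93 10.04] [-0.005  0.126 -0.052] 0.0129 15.85
[0.47522 0.29055 0.08596] -1.108 [-0.22  1.14 10.67] [-0.005 -0.049 -0.096] 0.0126 16.45
```

```bash
python3 -m pendant '[[[0,0,0],-0.1],[[0,0,0],-0.2],[[0,0,0],-0.3],[[0,0,0],-0.4],[[0,0,0],-0.4],[[0,0,0],-0.4],[[0,0,0],-0.4]]' >/dev/null; python3 s.py
```

```text
[0.47532 0.29049 0.08598] -1.508 [0.51 0.29 8.8 ] [-0.029 -0.006  0.014] 0.013 17.15
```

```bash
python3 -m pendant '[[[0,0,0.001],0],[[0,0,0.002],0],[[0,0,0.003],0],[[0,0,0.003],0],[[0,0,0.003],0]]' >/dev/null; python3 s.py
python3 -m pendant '[[[0,0,0.001],0],[[0,0,0.0015],0],[[0,0,0.0015],0],[[0,0,0.0015],0]]' >/dev/null; python3 s.py
```

```text
[0.47531 0.29048 0.08862] -1.508 [0.81 0.97 6.08] [ 0.027 -0.258 -0.039] 0.0128 17.65
[0.47492 0.29035 0.08952] -1.5078 [4.16 1.57 5.42] [ 0.34  -1.096 -0.015] 0.013 18.05
```

```bash
python3 -m pendant '[[[0,0,0.001],0],[[0,0,0.001],0],[[0,0,0.001],0]]' >/dev/null; python3 s.py
python3 -m pendant '[[[0,0,0.001],0],[[0,0,0.001],0],[[0,0,0.001],0]]' >/dev/null; python3 s.py
```

```text
[0.47425 0.29008 0.0902 ] -1.5078 [4.1  2.2  5.22] [ 0.524 -1.127  0.032] 0.0125 18.35
[0.47317 0.28966 0.09066] -1.5078 [3.7  1.94 4.85] [ 0.372 -1.036  0.024] 0.0129 18.65
```

```bash
python3 -m pendant '[[[0,0,0.0008],0],[[0,0,0.0008],0],[[0,0,0.0008],0],[[0,0,0.0008],0]]' >/dev/null; python3 s.py
```

```text
[0.47297 0.28955 0.09118] -1.5078 [3.6  1.78 1.86] [ 0.507 -1.091 -0.038] 0.0126 19.05
```

Pin has risen ~5 mm and the spring load on the tool vanishes: seated in the notch. Relieve the side load, release, and rise.

```bash
python3 -m pendant '[[[0.0008,0.0004,0],0],[[0.0008,0.0004,0],0],[[0.0008,0.0004,0],0]]' >/dev/null; python3 s.py
python3 -m pendant '[[[0,0,0],0],[[0,0,0],0],[[0,0,0],0],[[0,0,0],0],[[0,0,0],0]]' 0.2 ; python3 s.py
```

```text
[0.47316 0.28967 0.09112] -1.5078 [ 2.2  -0.15  3.16] [ 0.089 -0.466 -0.007] 0.0128 19.35
time: 19.85
tcp_pos: [0.4736, 0.2899, 0.0912]
tool_rot: [-0.0, 0.684, 0.729, -0.0]
force: [0.3, 0.0, 0.3]
width: 0.0511
gripper_force: 0.0
[0.47355 0.28987 0.09118] -1.5078 [0.26 0.03 0.32] [-0.    -0.047 -0.008] 0.0511 19.85
```

```bash
python3 -m pendant '[[[0,0,0.01],0],[[0,0,0.03],0],[[0,0,0.06],0],[[0,0,0.09],0],[[0,0,0.12],0],[[0,0,0.14],0],[[0,0,0.14],0],[[0,0,0.14],0],[[0,0,0.14],0],[[0,0,0.14],0]]' 1
python3 - <<'E'
from h import *
c=cam("wrist");p,d=viewer.read_camera("wrist");cv2.imwrite("pics/w4.png",p);np.savez("pics/w4.npz",K=c[0],o=c[1],M=c[2],d=d)
u,v=proj(c,[.4738,.2905,.1]).astype(int);print(u,v)
a=cv2.resize(p[max(v-70,0):v+70,u-90:u+90],None,fx=4,fy=4,interpolation=cv2.INTER_CUBIC);cv2.imwrite("pics/w4c.png",a)
E
```

```text
time: 20.85
tcp_pos: [0.4732, 0.2897, 0.23]
tool_rot: [-0.0, 0.685, 0.729, -0.001]
force: [-1.0, 0.4, 0.3]
width: 0.0853
gripper_force: 0.0
254 179
```

View pics/w4c.png

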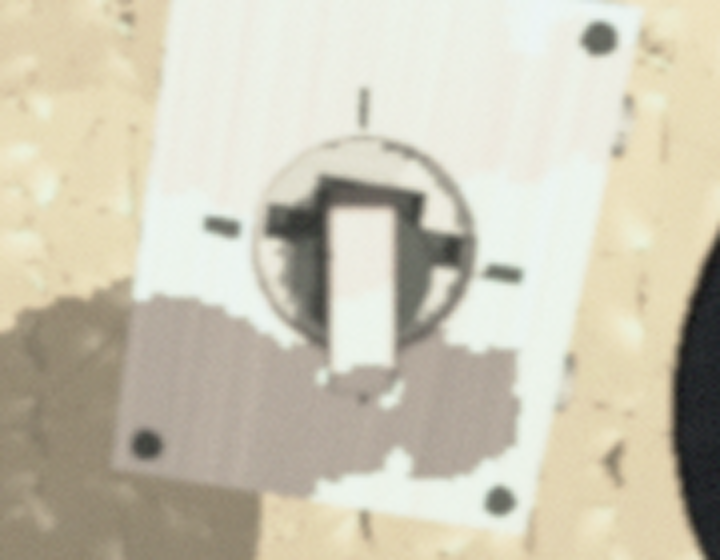

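The bar stands in line with the thin lock marks, upright and released. A quick height check, then hand in.

```bash
python3 - <<'E'
from h import *
p,d=viewer.read_camera("wrist");c=cam("wrist");u,v=254,179
z=np.median(d[v-3:v+4,u-2:u+3]);print((c[1]+c[2]@np.linalg.solve(c[0],[u,v,1.])*z).round(4), manip.read_state()["time"])
print(manip.hand_in())
E
```

```text
[0.4736 0.2943 0.1147] 20.95
the job is handed in; nothing more can be done
None
```

The stud is in the keyed opening, pressed to about 12 N, turned 1.40 rad clockwise and let up into its lock; the last picture shows its bar in line with the thin lock marks, and I released it and handed the job in at about 21 s.

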